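Bolt the clay hatch of the wedging box

TASK

Bolt down the hatch of the wedging box: lift the bolt's ball handle out of its rest notch, slide the bolt across under the keeper, drawing the sprung lid down, until it comes up against its stop, then turn the handle down flat into the lock notch there and let go. Feel your way with a light hand: the bolt is only screwed into plywood, so never force it against its barrel or its keeper, and leave everything else on the table and on the box where it is.

Things in the scene. Friction and masses are not known exactly. Their poses are not given: they have to be found in the camera images.
- chest: Plywood wedging box, 300 deep (x) by 460 wide (y), 130 mm high, fixed; origin at the centre of its underside, z up, front facing its -x, turned up to 0.35 rad. Seen from the robot the right half (-y) carries a white plaster slab, the left half (+y) is a hinged plywood hatch lid 278 x 216 x 12 mm, flush with the top when down; between them a fixed batten 50 mm wide carries the keeper.
- lid (a joint): Hatch lid, hinged along its rear edge: 0 = right down, grows as the front edge lifts (rad). A springy rubber seal under the front edge holds it about 0.017 up (bolt about 4 mm too high for the keeper); pressing it down at the bolt takes about 10 N. Bolted it rests near 0.005. It weighs about 1 kg and can be lifted.
- bolt (a joint): Slide of the steel barrel bolt on the lid (m): 0 = withdrawn, in its rest notch; grows along the box's -y, towards the keeper. Friction about 2 N. At about 18 mm the round nose meets the keeper and wedges the lid down: up to about 10 N of push (less if the lid is pressed down), then it runs easily to a dead stop at 39 to 51 mm, at the lock notch. There the handle can turn down.
- handle (a joint): Turn of the bolt's handle about the rod (rad): 0 = lying flat towards the box's front, pi/2 = upright. Only upright (about 1.45 to 1.7) can it slide between the notches; it turns down only in a notch. Notches are 11 mm wide for an 8 mm stem, 3 mm of play in all. Friction 0.030 N m: it stays where it is left. At the start it lies 0 to 0.4 in the rest notch.
- knob (a point): Centre of the steel ball, 20 mm across, at the end of the handle, 46 mm from the rod's axis, on a stem 8 mm across. Lying flat it is 16 mm above the lid. Beside it along the rod there is free room: 40 mm when withdrawn; in the lock notch the keeper begins 33 mm or more from its centre.
- axis_mid (a point): Point on the axis of the bolt's rod at the middle of the barrel; rides with the lid. The rod is 14 mm across, its axis 16 mm above the lid and parallel to the box's y. With the bolt at 0 the handle sits 22.5 mm from here along the box's +y.
- barrel: Slotted steel barrel of the bolt, 23 wide, 27 high, 84 mm long, screwed to the lid; origin on the lid below the rod's axis, y along the rod. Slot on top, two notches open to the front (-x). The far one, with the dead stop 1.5 mm past its centre, is in a collar set by hand 38 to 49.5 mm from the rest notch: find it by feel. Never load it over 30 N; a sideways push on the ball acts on it fourfold.
- keeper: Steel bridge on the batten that takes the bolt's nose: 28 wide, 20 along the rod, 28 mm high, opening 20 wide and 24 high; origin on the batten under its middle, 72 mm from the barrel's middle along the box's -y. Never load it over 30 N.
- keeper_mouth (a point): Centre of the keeper's near mouth, on the line of the rod's axis when the lid is fully down.
- rib: Flat wooden rib, about 55 x 120 x 8 mm, on the plaster slab: leave it.
- loop_tool: Clay loop tool with wooden handle, 205 mm long, on the plaster slab: leave it.
- slip_cup: White pottery cup, 76 mm across, 85 mm high, left of the box: leave it.
- bisque_bowl: Terracotta bowl, 110 mm across, 50 mm high, left of the box: leave it.
- figurine: Small unglazed figure of a seated bear, 75 mm high, in front of the hatch at its left: leave it.
- rolling_pin: Wooden rolling pin, 360 mm long, 44 mm thick, right of the box: leave it.
- glaze_jar: Glass jar with a white cap, 64 mm across, 80 mm high, in front of the plaster slab: leave it.

How it is judged:
On the way, in this order (a step that is already met when the one before it is completed fails the run):
1. the handle is lifted upright out of its rest notch (value of joint handle above 1.2 rad), for 0.1 s.
2. the bolt is slid home and holds the lid down (value of joint bolt above 0.034 m and value of joint lid below 0.01 rad), for 0.1 s.
At the end, for the whole second after the job is handed in: The bolt is at least 34 mm across, its handle lies down in the lock notch (within 0.2 rad of flat) and the lid is held down on its seal (under 0.010 rad) (all of step 2 and value of joint handle below 0.2 rad); the robot touches nothing.
It fails at once if the bolt is forced against its barrel (over 30 N on the barrel) (contact force between barrel and anything else above 30 N).
It fails at once if the keeper is forced (over 30 N) (contact force between keeper and anything else above 30 N).
It fails at once if a bystander (tool, pot, figure, rolling pin or jar) is moved over 20 mm (distance of any of rib, loop_tool, slip_cup, bisque_bowl, figurine, rolling_pin, glaze_jar from where it was at the start of the episode above 0.02 m).
It also fails if it takes over 61 s, if anything falls off the work surface, if the arm or the gripper's body presses on something with over 40 N, if the wrist force passes 120 N, or if a joint passes its speed limit or range.

ROBOT

A 7-joint arm with a two-finger parallel gripper is mounted at the origin on the work surface. World frame = base frame: x ahead of the robot, y to its left, z up, the work surface at z = 0. Lengths are in m, angles in rad, forces in N, time in s.
With the tool pointing down it reaches from about 0.425 to 0.925 m from the base axis. Payload 6.8 kg.
Tool frame: the origin (TCP) lies midway between the tips of the shut fingers; the grasp point (between the pads) lies 19 mm behind it; x points along the fingers, y is the direction in which the jaws open and shut, and the axes are right-handed (so a half turn about x gives the same grasp; the last joint's range is limited). The gripper opens to 85 mm and grips with 20 to 120 N. Pads are 22 mm wide; open, the fingers measure 114 mm over their backs; the gripper's body (76 mm by 85 mm) begins 54 mm behind the grasp point. The pads swing forward as they close: fully open they stand 13 mm farther back than shut.
Start: joints at [1.155, 0.477, 0.022, 1.555, -0.011, 1.109, -0.083], TCP at [0.205, -0.643, 0.231] pointing down, gripper open.
Joint ranges: [-2.96, 2.96], [-0.34, 2.1], [-1.41, 1.46], [0.24, 2.44], [-1.37, 4.51], [0.17, 1.92], [-2.96, 2.96]. Speed limits (rad/s): [2.39, 2.39, 3.14, 3.14, 3.14, 3.14, 3.14].

INTERFACE

Orientations are given as a rotation vector (axis times angle).
In Python, from bench import r, viewer, nets gives the robot as it stands.
- The arm moves only by the shell command python3 -m pendant 'ROWS' [FORCE]. ROWS is JSON, one flat list of numbers, 5 for each row, row after row: the finger opening in mm, from 0 to 85.4, then the shift along the tool's x, y, z in mm, then the turn about the tool's x in rad. A call has 1 to 20 rows; each row shifts and turns the commanded pose from where the row before left it, along the tool's axes as they then stand; what a row does not reach is not made up. A row lasts 1/8 s, in which the tool goes at most 62.5 mm and 10.7 degrees, less where a joint would pass 70% of its speed; a pose out of reach is approached as far as the arm can. A call with a gripper value outside its range is refused whole. The fingers move at their own pace and stop on an object; FORCE is the grip in N (left out, the last holds). Time passes only in rows, so rows that do not move let the fingers close. It gives the time, the measured TCP pose, the force and the opening at its end, in the units of the state.
- r.get_obs(): the state, without advancing time (a new reading comes with each control period).
- viewer.grab_frame(name): name is "scene" or "top" or "wrist"; returns (picture, depth): 384x512x3 uint8, red, green, blue; 384x512 float32, m along the optical axis (not along the pixel's ray), 0 where there is no reading.
- viewer.calibration(name): a dict with "mtx" (3x3 intrinsics, pixels), "world_to_cam" (4x4, takes a point from world to camera coordinates). Camera axes: x right, y up, looking along -z (the intrinsics and any distortion apply to the point x, -y, -z); pixel columns grow to the right and rows downward; lengths in m; the calibration is good to about 2 mm. The wrist camera is an equidistant fisheye: a pixel r from the principal point sees the ray r / f radians off the axis. A picture is of the moment at which its call begins: read the wrist's pose just before it. calibration takes no time and is no camera call; for the wrist camera it gives the pose at the moment of the call.
- r.hand_in(): hands the job in, once; it reports no verdict.
Trained networks look in the newest picture that a camera, given by its name, has taken for a name from the list of things; names that differ only in an ending like _2 or _b are one class to them, and where a whole thing is asked for, a point or a joint stands for the part that bears it (a point fixed in the world has none). Each returns a list of dicts, best first, with "score" (0 to 1); they miss things now and then, are a little off and sometimes report something else, mostly with a low value. They report only what shows in the picture. A call takes as long as a camera call.
- nets.look_for(name, camera): "location" ([x, y, z] in m, in world coordinates, good to about 4 mm: the middle of the surface that is visible of it).
- nets.silhouettes(name, camera): "mask" (384x512 bool, what is visible of it).
The state is a dict: "clock": time; "joints": joint angles; "qvel": joint speeds; "tau": joint torques, N m; "tcp_pos": TCP position; "orientation": TCP orientation; "contact_force": force on the tool from outside, world axes, zero at the start; "moment": the same for the moment, N m; "grip_width": finger opening in m.
Only numpy, scipy, OpenCV 4.12 (cv2) and the standard library are available. Lean on these libraries where they do the work, as an engineer would, in place of code of your own. Each camera call takes 0.05 s, during which the arm holds its last target. There are 200 camera calls.

## Working session

There is one attempt and no reset: what is moved stays moved. The work goes in short steps, Python scripts to look and compute and a shell command to move; the robot and the scene stay as the last step left them, time stands still between calls to the robot, and variables do not carry over. Pictures are saved under pics/ and viewed, about 8 in all and at most 12, crops included, and the job is handed in when it is done.

```bash
ls; mkdir -p pics
python3 - <<'E'
from bench import r, viewer, nets
import cv2, numpy as np
o=r.get_obs(); print({k:np.round(v,3).tolist() for k,v in o.items()})
for c in ("scene","top"):
    im,d=viewer.grab_frame(c); cv2.imwrite(f"pics/{c}0.png",im[:,:,::-1])
    k=viewer.calibration(c); print(c,np.round(k["mtx"],1).tolist(),np.round(k["world_to_cam"],3).tolist(), [x for x in k if x not in("mtx","world_to_cam")])
    for n in ("chest","lid","knob","barrel","keeper","axis_mid","keeper_mouth","figurine","glaze_jar","slip_cup"):
        print(c,n,[(np.round(x["location"],4).tolist(),round(x["score"],2)) for x in nets.look_for(n,c)[:2]])
print(r.get_obs()["clock"])
E
```

```text
pics
{'clock': 0.0, 'joints': [1.155, 0.478, 0.022, 1.556, -0.011, 1.109, -0.083], 'qvel': [-0.0, 0.0, -0.0, -0.0, -0.002, -0.0, 0.001], 'tau': [0.0, -59.645, 1.608, -28.119, 0.012, 0.009, 0.0], 'tcp_pos': [0.204, -0.643, 0.23], 'orientation': [2.056, 0.321, -2.057], 'contact_force': [-0.434, -0.403, -0.099], 'moment': [0.027, 0.0, -0.001], 'grip_width': 0.085}
scene [[448.3, 0.0, 253.5], [0.0, 448.3, 190.9], [0.0, 0.0, 1.0]] [[0.962, -0.274, 0.013, -0.6], [0.178, 0.661, 0.729, -0.194], [-0.209, -0.699, 0.684, -1.019], [0.0, 0.0, 0.0, 1.0]] []
scene chest [([0.6258, -0.086, 0.128], 0.94)]
scene lid [([0.6136, 0.1187, 0.134], 0.61)]
scene knob [([0.5092, 0.0831, 0.1542], 0.53)]
scene barrel [([0.51, 0.0831, 0.1542], 0.75), ([0.5487, 0.0548, 0.1418], 0.62)]
scene keeper [([0.5566, -0.0089, 0.1502], 0.76)]
scene axis_mid [([0.6194, 0.1159, 0.1282], 0.65)]
scene keeper_mouth [([0.5559, -0.0097, 0.1432], 0.54)]
scene figurine [([0.4096, 0.154, 0.0335], 0.93)]
scene glaze_jar [([0.4339, -0.1802, 0.0638], 0.72)]
scene slip_cup [([0.4793, 0.3179, 0.0684], 0.83)]
top [[409.9, 0.0, 254.3], [0.0, 409.9, 187.8], [0.0, 0.0, 1.0]] [[0.012, -1.0, 0.003, -0.026], [0.99, 0.012, 0.14, -0.623], [-0.14, 0.002, 0.99, -1.209], [0.0, 0.0, 0.0, 1.0]] []
top chest [([0.6273, 0.0293, 0.1319], 0.57)]
top lid [([0.6193, 0.1302, 0.1288], 0.92), ([0.6128, -0.2707, 0.0388], 0.23)]
top knob [([0.6021, 0.3247, 0.0241], 0.5), ([0.5126, 0.082, 0.1533], 0.43)]
top barrel [([0.5498, 0.0581, 0.1389], 0.62), ([0.5098, 0.0853, 0.1547], 0.2)]
top keeper [([0.5519, -0.009, 0.1582], 0.56)]
top axis_mid [([0.6226, 0.1289, 0.137], 0.69)]
top keeper_mouth []
top figurine [([0.4097, 0.1565, 0.0409], 0.67), ([0.6209, 0.1307, 0.1288], 0.46)]
top glaze_jar [([0.4379, -0.1595, 0.0825], 0.66), ([0.5022, 0.3187, 0.0395], 0.38)]
top slip_cup []
1.1
```

Run:
```python
import cv2,numpy as np
a=cv2.imread("pics/scene0.png");b=cv2.imread("pics/top0.png")
b2=cv2.resize(b[150:270,160:320],(800,600),interpolation=cv2.INTER_CUBIC)
cv2.imwrite("pics/topcrop.png",b2)
```

```text
(no output)
```

View pics/scene0.png

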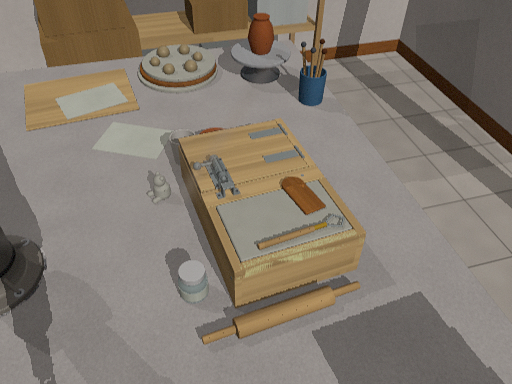

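View pics/topcrop.png

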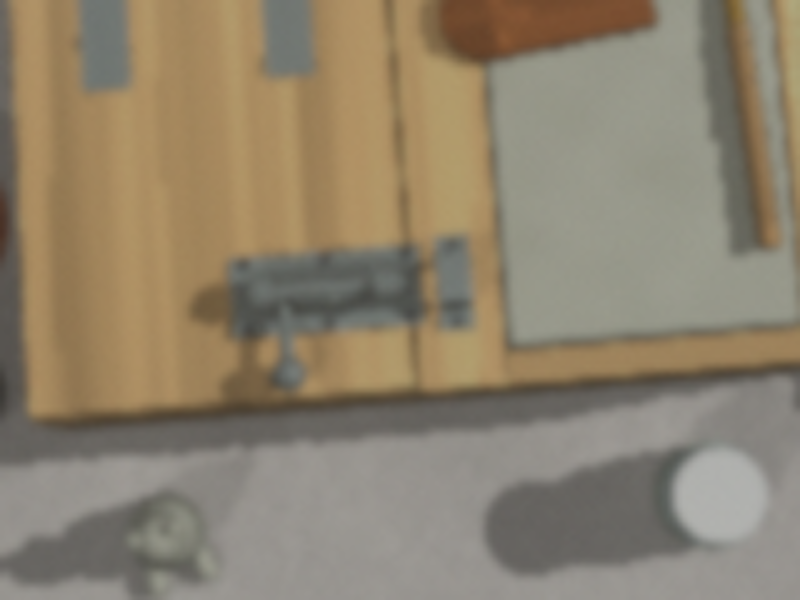

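```bash
cat > h.py <<'E'
from bench import r, viewer, nets
import cv2, numpy as np
from scipy.spatial.transform import Rotation as R
def cloud(c,d):
    """world point per pixel (pinhole cameras)"""
    k=viewer.calibration(c);K=k["mtx"];T=np.linalg.inv(k["world_to_cam"])
    v,u=np.mgrid[:384,:512]
    P=np.stack([(u-K[0,2])/K[0,0]*d,-(v-K[1,2])/K[1,1]*d,-d],-1)
    return P@T[:3,:3].T+T[:3,3]
def st():
    o=r.get_obs();M=R.from_rotvec(o["orientation"]).as_matrix()
    print("t",round(float(o["clock"]),2),"tcp",np.round(np.array(o["tcp_pos"])*1e3,2),"F",np.round(o["contact_force"],2),"w",round(float(o["grip_width"])*1e3,2))
    return np.array(o["tcp_pos"]),M
E
python3 - <<'E'
from h import *
p,M=st(); print("tool axes (cols)",np.round(M,3).tolist())
im,d=viewer.grab_frame("top"); W=cloud("top",d)
def show(n,m):
    Q=W[m&(d>0)]; print(n,len(Q),np.round(np.median(Q,0),4),np.round(np.percentile(Q,[2,98],axis=0),4).tolist())
    return Q
m=(W[...,2]>.122)&(W[...,2]<.142)&(d>0)&(W[...,0]>.4)
rc=cv2.minAreaRect((W[m][:,:2]*1e3).astype(np.float32)); print("chest rect",rc)
for n in("barrel","keeper","knob","lid"):
    for s in nets.silhouettes(n,"top")[:2]:
        Q=show(n+f" {s['score']:.2f}",s["mask"])
        if n in("barrel","keeper") : print(cv2.minAreaRect((Q[:,:2]*1e3).astype(np.float32)))
# knob by depth: high points in front of the bolt
m=(W[...,2]>.150)&(abs(W[...,0]-.51)<.02)&(abs(W[...,1]-.083)<.02); show("ball",m)
for x in (.47,.48,.49,.60,.70,.76):
    for y in (.06,.15,.2):
        i=np.argmin(np.abs(W[...,0]-x)+np.abs(W[...,1]-y)); print(x,y,round(float(W.reshape(-1,3)[i,2]),4),end="; ")
E
```

```text
t 1.1 tcp [ 204.5  -643.28  231.31] F [ 0.2  -0.66 -0.11] w 85.82
tool axes (cols) [[0.0, 0.303, -0.953], [0.0, -0.953, -0.303], [-1.0, 0.0, -0.0]]
chest rect ((737.5702514648438, -14.96612548828125), (1477.7374267578125, 522.5216674804688), 89.0834732055664)
barrel 0.78 630 [0.5529 0.06   0.1394] [[0.5291, 0.0104, 0.1323], [0.5803, 0.1144, 0.1637]]
((560.0410766601562, 63.536163330078125), (61.62668991088867, 108.15680694580078), 4.433867454528809)
lid 0.88 7176 [0.6225 0.1323 0.1335] [[0.4949, 0.0262, 0.128], [0.7593, 0.2365, 0.1588]]
ball 55 [0.5083 0.0824 0.1578] [[0.4974, 0.0743, 0.1528], [0.5276, 0.0906, 0.1642]]
0.47 0.06 -0.0016; 0.47 0.15 -0.0032; 0.47 0.2 0.0002; 0.48 0.06 -0.0005; 0.48 0.15 0.0025; 0.48 0.2 0.0455; 0.49 0.06 -0.0006; 0.49 0.15 0.1405; 0.49 0.2 0.1385; 0.6 0.06 0.13; 0.6 0.15 0.1338; 0.6 0.2 0.136; 0.7 0.06 0.1321; 0.7 0.15 0.1325; 0.7 0.2 0.1312; 0.76 0.06 0.1307; 0.76 0.15 0.1302; 0.76 0.2 0.1359;
```

```bash
python3 -m pendant '[60,-20,0,0,0.115, 60,-20,0,0,0.115, 60,0,-53,-27,0, 60,0,-53,-27,0, 60,0,-53,-27,0, 60,0,-53,-27,0, 60,0,-53,-27,0, 60,0,-53,-27,0, 60,0,-53,-27,0, 60,0,-53,-27,0, 60,0,-53,-27,0, 60,0,-53,-27,0, 60,0,-53,-27,0, 60,0,-53,-27,0, 60,0,-53,-27,0, 60,0,0,0,0]' 20
python3 - <<'E'
from h import *
p,M=st(); print(np.round(M,3).tolist())
k=viewer.calibration("wrist"); print({a:np.round(b,3).tolist() for a,b in k.items()})
im,d=viewer.grab_frame("wrist"); cv2.imwrite("pics/w1.png",im[:,:,::-1]); np.savez("w1.npz",d=d,im=im,**k)
for n in("knob","barrel","keeper"): print(n,[(np.round(x["location"],4).tolist(),round(x["score"],2)) for x in nets.look_for(n,"wrist")[:2]])
E
```

```text
clock: 3.35
tcp_pos: [0.5017, 0.0762, 0.2716]
orientation: [2.18, 0.096, -2.178]
contact_force: [0.1, -0.9, 0.6]
grip_width: 0.0601
t 3.35 tcp [501.71  76.24 271.65] F [ 0.09 -0.91  0.58] w 60.07
[[0.001, 0.086, -0.996], [0.003, -0.996, -0.086], [-1.0, -0.003, -0.001]]
{'mtx': [[297.319, 0.0, 255.119], [0.0, 297.319, 191.034], [0.0, 0.0, 1.0]], 'world_to_cam': [[0.086, -0.996, -0.003, 0.034], [0.947, 0.083, -0.311, -0.428], [0.31, 0.024, 0.951, -0.575], [0.0, 0.0, 0.0, 1.0]]}
knob [([0.5147, 0.0824, 0.1565], 0.96)]
barrel []
keeper [([0.5631, -0.0084, 0.153], 0.77), ([0.4949, 0.3276, 0.0651], 0.59)]
```

View pics/w1.png

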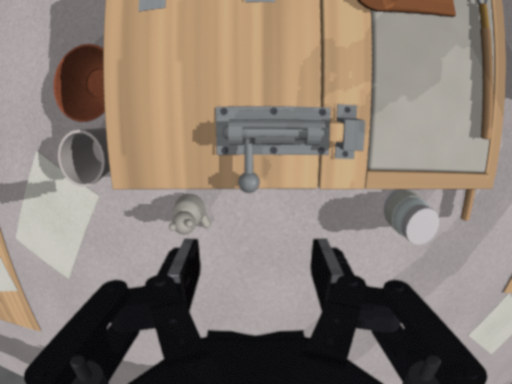

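Run:
```python
import cv2
a=cv2.imread("pics/w1.png"); cv2.imwrite("pics/w1c.png",cv2.resize(a[90:200,205:375],None,fx=4.7,fy=4.7,interpolation=cv2.INTER_CUBIC))
```

```text
(no output)
```

View pics/w1c.png

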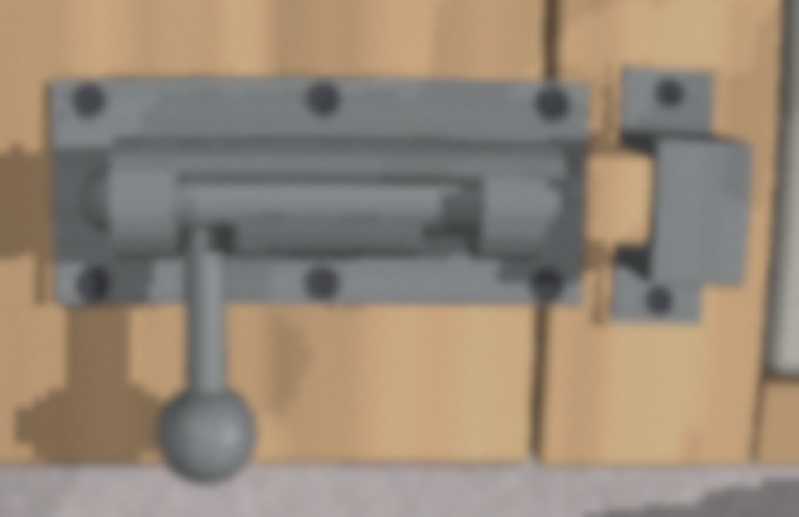

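```bash
cat >> h.py <<'E'
def wray(k,u,v):
    K=k["mtx"];T=np.linalg.inv(k["world_to_cam"])
    a=np.array([u-K[0,2],v-K[1,2]]);rr=np.linalg.norm(a);th=rr/K[0,0]
    dc=np.array([a[0]/rr*np.sin(th),-a[1]/rr*np.sin(th),-np.cos(th)])
    return T[:3,3],T[:3,:3]@dc
def hit(k,u,v,z):
    o,d=wray(k,u,v); return o+d*(z-o[2])/d[2]
E
python3 - <<'E'
from h import *
k=np.load("w1.npz");d=k["d"]
c=lambda x,y:(205+x/4.7,90+y/4.7)
L=hit(k,*c(50,190),.136);Rr=hit(k,*c(585,190),.136);mid=(L+Rr)/2
print("plate ends",L,Rr,"len",np.linalg.norm(L-Rr),"yaw",np.arctan2((L-Rr)[1],(L-Rr)[0])-np.pi/2,"mid",mid)
for a,b in(((60,80),(575,80)),((55,300),(580,300)),((0,465),(535,463))): 
    A=hit(k,*c(*a),.135);B=hit(k,*c(*b),.135);print("yaw edge",np.arctan2((A-B)[1],(A-B)[0])-np.pi/2,A)
fA=hit(k,115,188,.134);fB=hit(k,485,188,.130);print("front yaw",np.arctan2((fA-fB)[1],(fA-fB)[0])-np.pi/2)
yaw=.086;ey=np.array([-np.sin(yaw),np.cos(yaw),0]);ex=np.array([np.cos(yaw),np.sin(yaw),0])
ax=mid.copy();ax[2]=.150
# ball: point on ray at 46 mm from axis
o,dd=wray(k,*c(206,434))
for s in np.arange(.05,.3,.0005):
    q=o+dd*s;w=q-ax
    if abs(np.hypot(w@ex,w[2])-.046)<.0004 and w@ex<0:print("ball",q,"x,y,z rel axis",np.round([w@ex,w@ey,w[2]],4))
u,v=map(int,c(206,434));print("depth ball",np.round(d[v-2:v+3,u-2:u+3],4).tolist())
o,dd=wray(k,*c(206,434));cz=-(k["world_to_cam"][2,:3]@dd);print("ball near surface",o+dd*d[v,u]/cz,"centre",o+dd*(d[v,u]/cz+.01))
for nm,x,y,z in(("stem",205,290,.15),("notchL",430,240,.155),("notchR",481,240,.155),("mouthedge",655,200,.158),("keepR",748,200,.158),("collar L edge",440,190,.16),("R",482,190,.16)):
    q=hit(k,*c(x,y),z)-ax;print(nm,np.round([q@ex,q@ey],4))
E
```

```text
plate ends [0.54678429 0.11792511 0.136     ] [0.55698818 0.01058987 0.136     ] len 0.10781916605589435 yaw 0.09478078011308932 mid [0.55188623 0.06425749 0.136     ]
yaw edge 0.09757557331729116 [0.56893617 0.11751691 0.135     ]
yaw edge 0.09196079692214476 [0.52417844 0.11569044 0.135     ]
yaw edge 0.09135542338462521 [0.48788588 0.12561577 0.135     ]
front yaw 0.08573328520071288
ball [0.50936177 0.0827134  0.17200707] x,y,z rel axis [-0.0408  0.022   0.022 ]
ball [0.50921992 0.08271328 0.17152762] x,y,z rel axis [-0.0409  0.0221  0.0215]
ball [0.50907807 0.08271316 0.17104816] x,y,z rel axis [-0.0411  0.0221  0.021 ]
ball [0.50893622 0.08271304 0.1705687 ] x,y,z rel axis [-0.0412  0.0221  0.0206]
ball [0.50879437 0.08271292 0.17008925] x,y,z rel axis [-0.0413  0.0221  0.0201]
ball [0.50865252 0.0827128  0.16960979] x,y,z rel axis [-0.0415  0.0221  0.0196]
ball [0.50851067 0.08271268 0.16913034] x,y,z rel axis [-0.0416  0.0221  0.0191]
ball [0.50836882 0.08271256 0.16865088] x,y,z rel axis [-0.0418  0.0221  0.0187]
ball [0.50822697 0.08271244 0.16817142] x,y,z rel axis [-0.041
[... 1011 characters left out ...]
999921321869], [0.2648000121116638, 0.2630999982357025, 0.263700008392334, 0.2635999917984009, 0.2639999985694885], [0.26339998841285706, 0.2630999982357025, 0.2628999948501587, 0.2632000148296356, 0.26260000467300415], [0.2639000117778778, 0.26330000162124634, 0.26190000772476196, 0.26339998841285706, 0.2630000114440918], [0.2639999985694885, 0.26350000500679016, 0.26420000195503235, 0.2628999948501587, 0.2630000114440918]]
ball near surface [0.50622499 0.08271073 0.16140469] centre [0.50338798 0.08270832 0.15181556]
stem [-0.0185  0.0226]
notchL [-0.0077 -0.0197]
notchR [-0.0076 -0.0294]
mouthedge [ 0.0015 -0.0622]
keepR [ 0.0023 -0.0812]
collar L edge [ 0.0023 -0.0206]
R [ 0.0025 -0.0284]
```

```bash
python3 -m pendant '[34,0,-6.2,-3.3,0, 34,0,0,0,0, 34,40,0,0,0, 34,40,0,0,0, 34,30,0,0,0, 34,10,0,0,0, 34,6,0,0,0, 34,4,0,0,0, 34,0,0,0,0]' 20
python3 - <<'E'
from h import *
p,M=st()
k=viewer.calibration("wrist");im,d=viewer.grab_frame("wrist");np.savez("w2.npz",d=d,im=im,**k)
cv2.imwrite("pics/w2.png",cv2.resize(im[150:300,155:355,::-1],None,fx=4,fy=4,interpolation=cv2.INTER_CUBIC))
E
```

```text
clock: 4.68
tcp_pos: [0.5041, 0.0774, 0.1418]
orientation: [2.183, 0.085, -2.181]
contact_force: [0.9, 0.4, 0.8]
grip_width: 0.0334
t 4.67 tcp [504.13  77.37 141.85] F [0.92 0.41 0.76] w 33.43
```

View pics/w2.png

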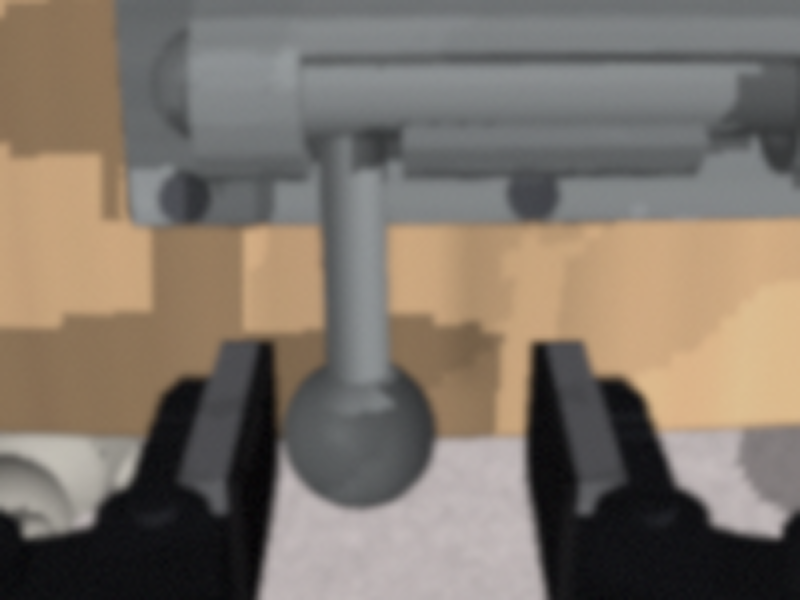

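```bash
python3 -m pendant '[34,0,-2.7,0,0, 34,0,-2.7,0,0, 28,0,0,0,0, 25,0,0,0,0, 25,0,0,0,0, 25,0,0,0,0]' 20
python3 - <<'E'
from h import *
p,M=st(); print(M.round(3).tolist())
k=viewer.calibration("wrist");im,d=viewer.grab_frame("wrist");np.savez("w3.npz",d=d,im=im,**k)
cv2.imwrite("pics/w3.png",cv2.resize(im[150:300,155:355,::-1],None,fx=4,fy=4,interpolation=cv2.INTER_CUBIC))
st()
E
```

```text
clock: 5.48
tcp_pos: [0.5033, 0.0827, 0.1413]
orientation: [2.182, 0.085, -2.182]
contact_force: [0.5, -0.1, 0.2]
grip_width: 0.0251
t 5.47 tcp [503.3   82.67 141.29] F [ 0.49 -0.12  0.18] w 25.11
[[-0.0, 0.078, -0.997], [-0.0, -0.997, -0.078], [-1.0, 0.0, 0.0]]
t 5.53 tcp [503.3   82.62 141.29] F [-0.01  0.47 -0.2 ] w 24.96
```

View pics/w3.png

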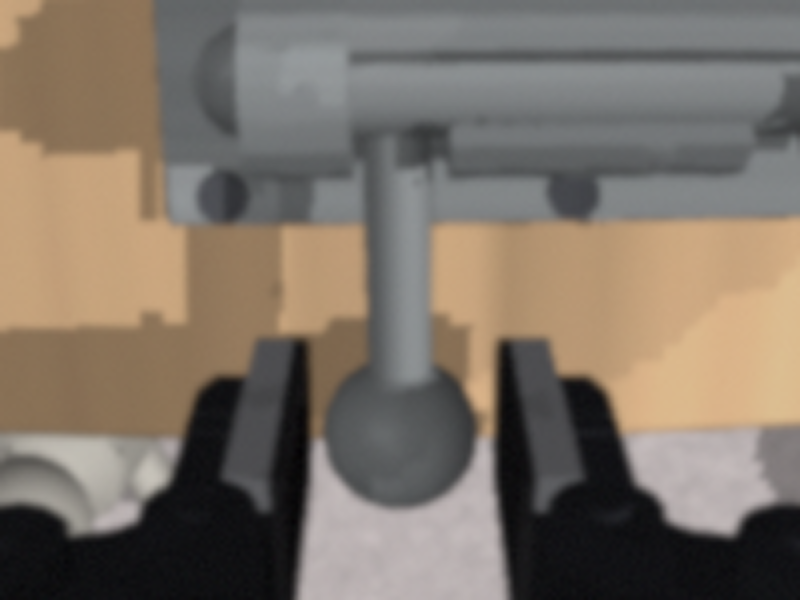

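```bash
python3 -m pendant '[23,0,-0.3,0,0, 21.5,0,0,0,0, 20.5,0,0,0,0, 18,0,0,0,0, 18,0,0,0,0, 18,0,0,0,0]' 20
python3 -c "from h import *;st();print(r.get_obs()['moment'])"
```

```text
clock: 6.28
tcp_pos: [0.5033, 0.0829, 0.1413]
orientation: [2.182, 0.085, -2.182]
contact_force: [0.0, -0.6, 0.2]
grip_width: 0.0179
t 6.28 tcp [503.27  82.92 141.29] F [ 0.01 -0.58  0.23] w 17.9
[-0.12743679 -0.00473425 -0.04430857]
```

```bash
python3 -m pendant '[17,0,0,0,0, 17,0,0,0,0]' 20
python3 - <<'E'
from h import *
p,M=st()
k=viewer.calibration("wrist");im,d=viewer.grab_frame("wrist");np.savez("w4.npz",d=d,im=im,**k)
cv2.imwrite("pics/w4.png",cv2.resize(im[150:300,155:355,::-1],None,fx=4,fy=4,interpolation=cv2.INTER_CUBIC))
E
```

```text
clock: 6.52
tcp_pos: [0.5033, 0.0829, 0.1413]
orientation: [2.182, 0.085, -2.182]
contact_force: [0.4, -0.4, 1.1]
grip_width: 0.0181
t 6.53 tcp [503.27  82.93 141.29] F [ 0.44 -0.41  1.07] w 18.05
```

View pics/w4.png

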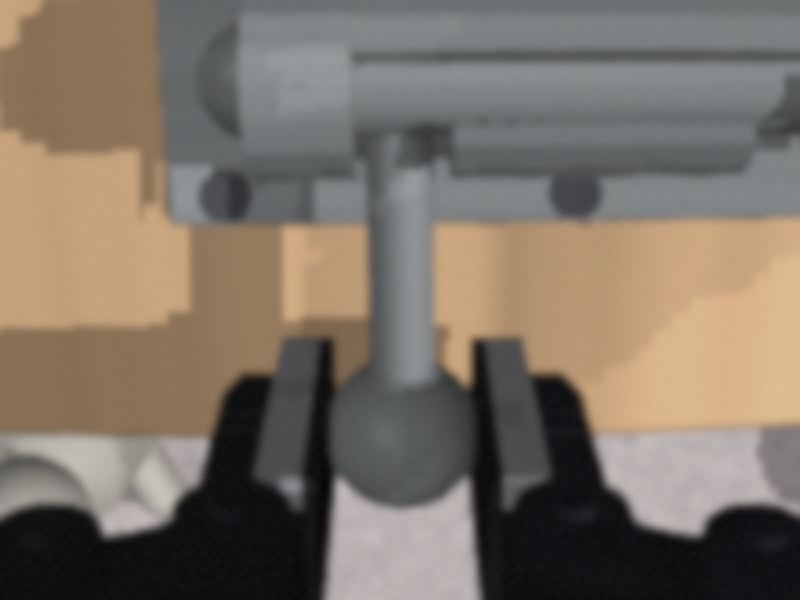

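```bash
python3 -m pendant '[17,-3.9,0,-0.6,0, 17,-3.9,0,-0.7,0, 17,0,0,0,0]'
python3 -c "from h import *;st();st();print(r.get_obs()['moment'])"
```

```text
clock: 6.95
tcp_pos: [0.5044, 0.083, 0.1492]
orientation: [2.181, 0.085, -2.182]
contact_force: [-0.2, -1.2, -1.5]
grip_width: 0.0182
t 6.95 tcp [504.37  83.04 149.24] F [-0.18 -1.16 -1.48] w 18.22
t 6.95 tcp [504.37  83.04 149.24] F [-0.18 -1.16 -1.48] w 18.22
[-0.19784703  0.25250906  0.02411559]
```

```bash
python3 -m pendant '[17,-3.7,0,-1.1,0, 17,-3.6,0,-1.4,0, 17,0,0,0,0, 17,0,0,0,0]'
python3 -c "from h import *;st();print(r.get_obs()['moment'])"
```

```text
clock: 7.45
tcp_pos: [0.5071, 0.0833, 0.1565]
orientation: [2.182, 0.085, -2.182]
contact_force: [-1.4, -1.3, -1.3]
grip_width: 0.0179
t 7.45 tcp [507.14  83.27 156.53] F [-1.4  -1.29 -1.35] w 17.93
[-0.21766102  0.25116516 -0.06634748]
```

```bash
python3 -m pendant '[17,-3.5,0,-1.5,0, 17,-3.4,0,-2.0,0, 17,-3.2,0,-2.3,0, 17,-3.0,0,-2.5,0, 17,0,0,0,0]'
python3 -c "from h import *;st();print(r.get_obs()['moment'])"
```

```text
clock: 8.07
tcp_pos: [0.5158, 0.084, 0.1698]
orientation: [2.183, 0.085, -2.181]
contact_force: [0.3, -0.6, -2.2]
grip_width: 0.0182
t 8.07 tcp [515.82  84.02 169.84] F [ 0.34 -0.55 -2.22] w 18.2
[-0.22480379  0.04863169  0.00572867]
```

```bash
python3 -m pendant '[17,-2.7,0,-2.8,0, 17,-2.5,0,-3.0,0, 17,-2.2,0,-3.2,0, 17,-1.9,0,-3.4,0, 17,0,0,0,0]'
python3 -c "from h import *;st();print(r.get_obs()['moment'])"
```

```text
clock: 8.7
tcp_pos: [0.5284, 0.0851, 0.1791]
orientation: [2.183, 0.085, -2.181]
contact_force: [-1.3, -0.7, 0.1]
grip_width: 0.0184
t 8.7 tcp [528.36  85.11 179.13] F [-1.31 -0.69  0.11] w 18.42
[-0.14451597  0.28161512  0.08682241]
```

```bash
python3 -m pendant '[17,-1.6,0,-3.5,0, 17,-1.3,0,-3.7,0, 17,-1.0,0,-3.8,0, 17,-0.7,0,-3.8,0, 17,-0.4,0,-3.8,0, 17,0,0,-1.8,0, 17,0,0,0,0]'
python3 -c "from h import *;st();print(r.get_obs()['moment'])"
```

```text
clock: 9.57
tcp_pos: [0.5484, 0.0866, 0.1839]
orientation: [2.182, 0.085, -2.181]
contact_force: [0.4, -0.6, -0.0]
grip_width: 0.0167
t 9.57 tcp [548.38  86.58 183.91] F [ 0.4  -0.56 -0.  ] w 16.68
[ 0.00573085 -0.06156094  0.04841553]
```

```bash
python3 -m pendant '[17,0,0.7,-0.5,0, 17,0,0.8,0,0, 17,0,1,0,0, 17,0,1.5,0,0, 17,0,0,0,0]'
python3 -c "from h import *;st();print(r.get_obs()['moment'])"
```

```text
clock: 10.2
tcp_pos: [0.5489, 0.0823, 0.1838]
orientation: [2.182, 0.084, -2.182]
contact_force: [0.4, 0.4, 0.6]
grip_width: 0.0169
t 10.2 tcp [548.87  82.35 183.81] F [0.45 0.39 0.6 ] w 16.86
[-0.02066007 -0.00610169 -0.02876531]
```

```bash
python3 -m pendant '[17,0,1.5,0,0, 17,0,2,-0.1,0, 17,0,2,0,0, 17,0,2,0,0, 17,0,1.5,0,0, 17,0,1,0,0, 17,0,0,0,0]'
python3 - <<'E'
from h import *
st();print(r.get_obs()['moment'])
im,d=viewer.grab_frame("wrist")
cv2.imwrite("pics/w5.png",cv2.resize(im[120:300,135:375,::-1],None,fx=3.3,fy=3.3,interpolation=cv2.INTER_CUBIC))
E
```

```text
clock: 11.08
tcp_pos: [0.5497, 0.0724, 0.1838]
orientation: [2.182, 0.085, -2.182]
contact_force: [1.0, 0.2, -0.3]
grip_width: 0.017
t 11.07 tcp [549.75  72.43 183.79] F [ 1.01  0.21 -0.3 ] w 16.96
[ 0.01133141 -0.21613019  0.00723151]
```

View pics/w5.png

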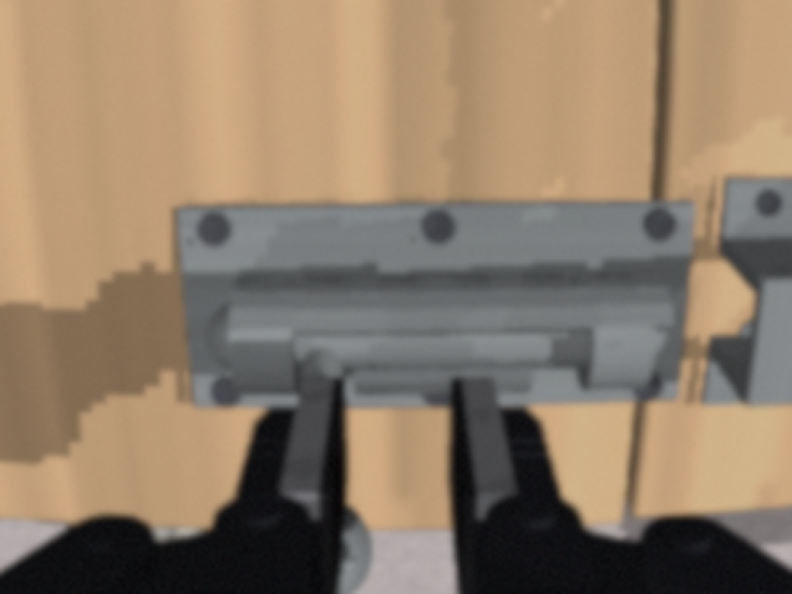

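Run:
```python
from h import *
p,M=st();k=viewer.calibration("wrist")
im,d=viewer.grab_frame("wrist");np.savez("w5.npz",d=d,im=im,**k)
for n in("knob","figurine","barrel"): print(n,[(np.round(x["location"],4).tolist(),round(x["score"],2)) for x in nets.look_for(n,"wrist")[:2]])
for n in ("knob","figurine"):
  for s in nets.silhouettes(n,"wrist")[:2]:
    v,u=np.nonzero(s["mask"]);print(n,s["score"],u.min(),u.max(),v.min(),v.max(),len(u),"depth",np.median(d[s["mask"]]))
u,v=243,285;o,dd=wray(k,u,v);cz=-(k["world_to_cam"][2,:3]@dd);print(d[v-3:v+4:3,u-3:u+4:3],o+dd*d[v,u]/cz)
for z in(.03,.05,.15,.17,.19):print(hit(k,u,v,z))
for c in("scene","top"):
    im,d=viewer.grab_frame(c);cv2.imwrite(f"pics/{c}1.png",im[:,:,::-1]);np.save(f"{c}1.npy",d)
    print(c,[(np.round(x["location"],4).tolist(),round(x["score"],2)) for x in nets.look_for("knob",c)[:2]])
a=cv2.imread("pics/scene1.png")[120:230,160:300];b=cv2.imread("pics/top1.png")[150:260,170:310]
cv2.imwrite("pics/both1.png",cv2.resize(np.hstack([a,b]),None,fx=2.85,fy=2.85,interpolation=cv2.INTER_CUBIC))
```

```text
t 11.12 tcp [549.75  72.44 183.8 ] F [0.39 0.48 0.51] w 17.02
knob [([0.5711, -0.0082, 0.1515], 0.69), ([0.5332, 0.0779, 0.1925], 0.59)]
figurine [([0.4114, 0.1497, 0.0283], 0.38)]
barrel [([0.5606, 0.0646, 0.136], 0.66)]
knob 0.51 226 247 225 300 301 depth 0.15733159
knob 0.43 43 511 0 300 118103 depth 0.18923198
figurine 0.21 376 506 0 47 5136 depth 0.15719888
[[0.15426698 0.15604927 0.15844935]
 [0.15348487 0.155535   0.15724781]
 [0.15415004 0.15570247 0.15785386]] [0.53199726 0.07774882 0.19379031]
[0.41143985 0.07651496 0.03      ]
[0.42616079 0.07666563 0.05      ]
[0.49976552 0.07741894 0.15      ]
[0.51448647 0.07756961 0.17      ]
[0.52920742 0.07772027 0.19      ]
scene [([0.5294, 0.0861, 0.1893], 0.51)]
top []
```

View pics/both1.png

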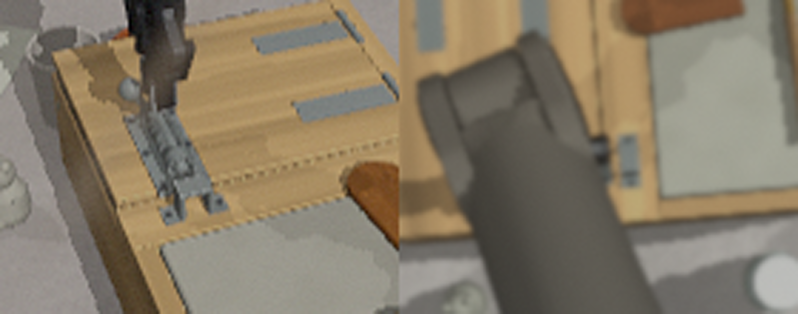

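```bash
cat >> h.py <<'E'
from scipy.optimize import least_squares
def wcloud(k,d):
    v,u=np.mgrid[:384,:512];K=k["mtx"];T=np.linalg.inv(k["world_to_cam"])
    a,b=u-K[0,2],v-K[1,2];rr=np.hypot(a,b)+1e-9;t=np.tan(rr/K[0,0])
    P=np.stack([a/rr*t*d,-b/rr*t*d,-d],-1);return P@T[:3,:3].T+T[:3,3]
def ball(P):
    f=least_squares(lambda c:np.linalg.norm(P-c,axis=1)-.010,P.mean(0)-[0,0,.008],loss="soft_l1",f_scale=.001);return f.x,len(P),np.abs(f.fun).mean()
E
python3 - <<'E'
from h import *
for f,c,rad in(("w1",(249,182),9),("w3",(255,258),16),("w4",(255,258),16),("w5",(243,285),7)):
    k=np.load(f+".npz");d=k["d"];W=wcloud(k,d);v,u=np.mgrid[:384,:512]
    m=(np.hypot(u-c[0],v-c[1])<rad)&(d>0)
    z0=np.median(d[m]);m&=abs(d-z0)<.012
    print(f,np.round(ball(W[m])[0],4),ball(W[m])[1:])
k=np.load("w5.npz");im=k["im"];print(k["d"][262:308:4,222:258:3].round(3))
cv2.imwrite("pics/w5c.png",cv2.resize(im[250:310,205:285,::-1],None,fx=8,fy=8,interpolation=cv2.INTER_CUBIC))
E
```

```text
w1 [0.5034 0.0827 0.1515] (248, np.float64(0.00043078126400863443))
w3 [0.5037 0.083  0.1514] (792, np.float64(0.0004374302579031996))
w4 [0.5037 0.083  0.1513] (793, np.float64(0.0003943060660997479))
w5 [0.5277 0.0855 0.1898] (115, np.float64(0.0005925881670739663))
[[0.128 0.127 0.127 0.127 0.127 0.137 0.22  0.219 0.219 0.219 0.22  0.22 ]
 [0.125 0.124 0.124 0.125 0.125 0.135 0.22  0.22  0.22  0.22  0.22  0.221]
 [0.119 0.121 0.121 0.122 0.122 0.137 0.222 0.222 0.221 0.222 0.221 0.221]
 [0.118 0.116 0.123 0.121 0.123 0.136 0.159 0.222 0.222 0.222 0.222 0.223]
 [0.114 0.114 0.114 0.123 0.122 0.137 0.156 0.159 0.    0.223 0.224 0.223]
 [0.11  0.111 0.11  0.122 0.125 0.137 0.154 0.156 0.158 0.383 0.38  0.384]
 [0.109 0.109 0.109 0.119 0.124 0.136 0.153 0.156 0.158 0.386 0.385 0.386]
 [0.106 0.107 0.106 0.118 0.125 0.136 0.154 0.154 0.158 0.387 0.387 0.388]
 [0.104 0.104 0.105 0.118 0.126 0.137 0.154 0.155 0.39  0.39  0.39  0.39 ]
 [0.102 0.102 0.101 0.119 0.126 0.    0.156 0.158 0.392 0.393 0.392 0.392]
 [0.092 0.092 0.099 0.118 0.127 0.129 0.393 0.394 0.394 0.394 0.394 0.395]
 [0.09  0.089 0.099 0.118 0.128 0.13  0.399 0.398 0.397 0.398 0.397 0.398]]
```

```bash
python3 -m pendant '[17,-12,0,0,0, 17,-12,0,0,0, 32,0,0,7,0, 32,0,-7.4,7,0, 32,0,-7.4,6.9,0, 32,0,0,0,0, 32,0,0,0,0]'
python3 - <<'E'
from h import *
p,M=st();k=viewer.calibration("wrist")
im,d=viewer.grab_frame("wrist");W=wcloud(k,d);np.savez("w6.npz",d=d,im=im,**k)
m=(np.linalg.norm(W-[.5277,.0855,.1898],axis=2)<.013)&(d>0)
c,n,e=ball(W[m]);print(c.round(4),n,e,"tool delta to ball",((c-p)@M*1e3).round(2))
E
```

```text
clock: 12.5
tcp_pos: [0.5277, 0.0857, 0.2077]
orientation: [2.181, 0.085, -2.182]
contact_force: [0.1, -0.2, -0.6]
grip_width: 0.032
t 12.5 tcp [527.74  85.73 207.7 ] F [ 0.08 -0.18 -0.63] w 31.98
[0.5267 0.085  0.189 ] 900 0.0004490125788058906 tool delta to ball [18.69  0.68  1.08]
```

```bash
python3 -m pendant '[32,9,0.7,1.1,0, 32,14,0,0,0, 32,14,0,0,0, 32,0,0,0,0, 26,0,0,0,0, 24,0,0,0,0, 24,0,0,0,0]' 20
python3 - <<'E'
from h import *
p,M=st();k=viewer.calibration("wrist")
im,d=viewer.grab_frame("wrist");W=wcloud(k,d);np.savez("w6.npz",d=d,im=im,**k)
m=(np.linalg.norm(W-[.5267,.085,.189],axis=2)<.0125)&(d>0)
c,n,e=ball(W[m]);print(c.round(4),n,e,"tool delta to ball",((c-p)@M*1e3).round(2))
E
```

```text
clock: 13.42
tcp_pos: [0.527, 0.085, 0.1712]
orientation: [2.183, 0.085, -2.181]
contact_force: [-0.8, 0.5, -0.3]
grip_width: 0.0239
t 13.43 tcp [527.    85.01 171.22] F [-0.78  0.51 -0.25] w 23.92
[0.5265 0.085  0.189 ] 1368 0.0004591163116942476 tool delta to ball [-17.75  -0.04   0.44]
```

```bash
python3 -m pendant '[22,0,0,0,0, 21,0,0,0,0, 20,0,0,0,0, 16,0,0,0,0, 16,0,0,0,0, 16,0,0,0,0]' 20
python3 -c "from h import *;st();print(r.get_obs()['moment'])"
```

```text
clock: 14.22
tcp_pos: [0.5267, 0.085, 0.1708]
orientation: [2.182, 0.085, -2.182]
contact_force: [-0.2, 0.2, 0.6]
grip_width: 0.0182
t 14.22 tcp [526.69  84.97 170.83] F [-0.2   0.17  0.59] w 18.16
[0.03016983 0.0940621  0.00872282]
```

```bash
python3 -m pendant '[16,-2.0,0,-3.5,0, 16,-1.6,0,-3.7,0, 16,-1.2,0,-3.9,0, 16,0,0,0,0]'
python3 -c "from h import *;st();print(r.get_obs()['moment'])"
```

```text
clock: 14.72
tcp_pos: [0.5384, 0.0859, 0.1757]
orientation: [2.183, 0.085, -2.181]
contact_force: [-1.4, 0.4, -1.4]
grip_width: 0.0182
t 14.72 tcp [538.35  85.91 175.66] F [-1.38  0.44 -1.37] w 18.2
[0.08753957 0.15856958 0.00076205]
```

```bash
python3 -m pendant '[16,-0.9,0,-4.0,0, 16,-0.5,0,-4.1,0, 16,-0.2,0,-3.7,0, 16,0,0,0,0, 16,0,0,0,0]'
python3 - <<'E'
from h import *
p,M=st();print(r.get_obs()['moment']);k=viewer.calibration("wrist")
im,d=viewer.grab_frame("wrist");W=wcloud(k,d);np.savez("w7.npz",d=d,im=im,**k)
m=(np.linalg.norm(W-[.5495,.0867,.195],axis=2)<.0125)&(d>0)
c,n,e=ball(W[m]);print(c.round(4),n,e,"tool delta to ball",((c-p)@M*1e3).round(2))
E
```

```text
clock: 15.35
tcp_pos: [0.5501, 0.0869, 0.1774]
orientation: [2.183, 0.085, -2.181]
contact_force: [0.1, 1.5, -1.8]
grip_width: 0.0182
t 15.35 tcp [550.07  86.88 177.39] F [ 0.11  1.52 -1.75] w 18.24
[ 0.30018     0.11985743 -0.02523768]
[0.546  0.0869 0.1953] 1279 0.0004975973814826209 tool delta to ball [-17.9   -0.29   4.  ]
```

Run:
```python
from h import *
k=np.load("w7.npz");d=k["d"];W=wcloud(k,d)
for c0 in([.5495,.0867,.195],[.546,.0869,.195]):
  m=(np.linalg.norm(W-c0,axis=2)<.0125)&(d>0)&(abs((W-c0)@[-.078,.997,0])<.006)
  print(ball(W[m])); v,u=np.nonzero(m);print(u.min(),u.max(),v.min(),v.max())
cv2.imwrite("pics/w7.png",cv2.resize(k["im"][150:330,155:355,::-1],None,fx=3.3,fy=3.3,interpolation=cv2.INTER_CUBIC))
```

```text
(array([0.54593922, 0.08691562, 0.1952999 ]), 914, np.float64(0.00042654292581957554))
243 268 253 292
(array([0.54592109, 0.08691922, 0.19532294]), 925, np.float64(0.0004129198272952988))
242 267 253 292
```

View pics/w7.png

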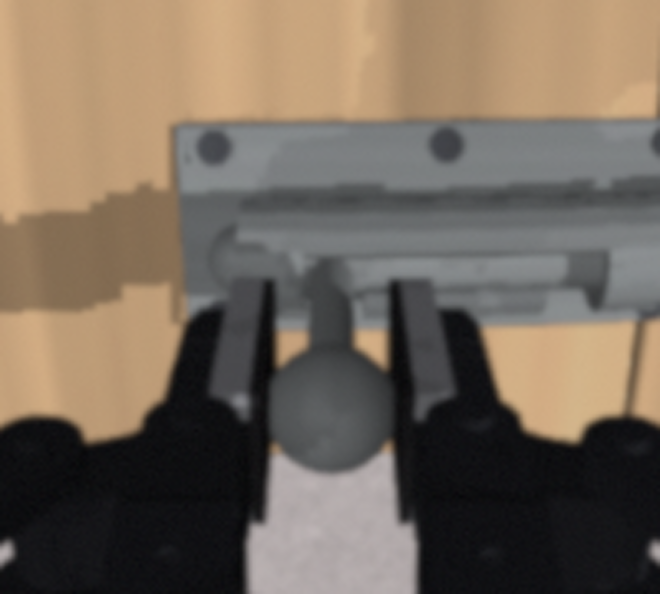

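```bash
python3 -m pendant '[16,0,0,-1.5,0, 16,0,0,-1.7,0, 16,0,0,0,0]'
cat > b.py <<'E'
from h import *
import sys
g=np.array(eval(sys.argv[1]))
p,M=st();print(np.round(r.get_obs()['moment'],3));k=viewer.calibration("wrist")
im,d=viewer.grab_frame("wrist");W=wcloud(k,d)
for _ in range(2):
    m=(np.linalg.norm(W-g,axis=2)<.0125)&(d>0)&(abs((W-g)@[-.078,.997,0])<.007);g,n,e=ball(W[m])
print(g.round(4),n,round(e,5),"tool delta to ball",((g-p)@M*1e3).round(2));st()
E
python3 b.py '[.549,.087,.195]'
```

```text
clock: 15.78
tcp_pos: [0.5528, 0.0871, 0.1772]
orientation: [2.182, 0.085, -2.182]
contact_force: [-2.0, 2.2, 0.5]
grip_width: 0.0186
t 15.78 tcp [552.77  87.12 177.24] F [-1.97  2.17  0.47] w 18.6
[0.29  0.4   0.057]
[0.5481 0.087  0.1953] 1033 0.00039 tool delta to ball [-18.05  -0.29   4.64]
t 15.82 tcp [552.76  87.13 177.23] F [-0.53  2.11  0.72] w 18.2
```

```bash
python3 -m pendant '[16,0,0.6,0,0, 16,0,0.9,0,0, 16,0,1.2,0,0, 16,0,1.3,0,0, 16,0,0,0,0]'
python3 b.py '[.549,.083,.195]'
```

```text
clock: 16.45
tcp_pos: [0.5531, 0.0826, 0.1772]
orientation: [2.182, 0.084, -2.182]
contact_force: [-1.6, 1.2, 0.7]
grip_width: 0.0183
t 16.45 tcp [553.14  82.63 177.21] F [-1.62  1.24  0.73] w 18.27
[ 0.236  0.279 -0.04 ]
[0.5485 0.0825 0.1953] 1026 0.00039 tool delta to ball [-18.08  -0.24   4.6 ]
t 16.5 tcp [553.14  82.65 177.23] F [-0.4   0.29 -0.31] w 18.36
```

```bash
python3 -m pendant '[16,0,1.2,0,0, 16,0,1.8,0,0, 16,0,2,-0.1,0, 16,0,2,0,0, 16,0,1.8,0,0, 16,0,1.2,0,0, 16,0,0,0,0]'
python3 b.py '[.549,.073,.195]'
```

```text
clock: 17.38
tcp_pos: [0.554, 0.0727, 0.1772]
orientation: [2.182, 0.084, -2.182]
contact_force: [-0.2, 1.2, -0.1]
grip_width: 0.0182
t 17.38 tcp [553.98  72.7  177.2 ] F [-0.16  1.16 -0.08] w 18.21
[ 0.255  0.16  -0.025]
[0.5494 0.0726 0.1953] 1025 0.00039 tool delta to ball [-18.08  -0.23   4.59]
t 17.43 tcp [554.    72.72 177.19] F [ 0.59  0.56 -0.08] w 17.9
```

```bash
python3 -m pendant '[16,0.7,0,0,0, 16,0.7,0,0,0, 16,0.6,0,0,0, 16,0,0,0,0]' 30
python3 b.py '[.5495,.0726,.194]'
```

```text
clock: 17.92
tcp_pos: [0.5541, 0.0728, 0.1759]
orientation: [2.182, 0.084, -2.181]
contact_force: [-2.9, 0.0, 7.0]
grip_width: 0.0178
t 17.93 tcp [554.14  72.85 175.86] F [-2.93  0.01  7.01] w 17.84
[-0.057  0.677 -0.061]
[0.5494 0.0726 0.1941] 1031 0.00038 tool delta to ball [-18.23  -0.07   4.71]
t 17.98 tcp [554.15  72.83 175.87] F [-4.13  0.1   6.82] w 17.98
```

```bash
python3 -m pendant '[16,0,0,0.2,0, 16,0,0,0.2,0, 16,0,0,0,0]'
python3 b.py '[.5495,.0726,.194]'
```

```text
clock: 18.35
tcp_pos: [0.5541, 0.0728, 0.176]
orientation: [2.183, 0.084, -2.18]
contact_force: [-1.2, 0.5, 5.0]
grip_width: 0.0178
t 18.35 tcp [554.13  72.82 175.98] F [-1.25  0.47  5.01] w 17.82
[-0.019  0.448  0.016]
[0.5495 0.0726 0.1941] 1029 0.00038 tool delta to ball [-18.15  -0.15   4.59]
t 18.4 tcp [554.12  72.84 175.96] F [-1.61 -0.5   6.47] w 17.99
```

```bash
python3 -m pendant '[16,0.6,0,0.1,0, 16,0.6,0,0.1,0, 16,0,0,0,0]'
python3 b.py '[.5495,.0726,.193]'
```

```text
clock: 18.77
tcp_pos: [0.554, 0.0729, 0.1752]
orientation: [2.183, 0.084, -2.18]
contact_force: [-2.8, -1.1, 8.9]
grip_width: 0.0178
t 18.77 tcp [554.    72.87 175.21] F [-2.84 -1.11  8.95] w 17.78
[-0.108  0.767 -0.008]
[0.5493 0.0725 0.1935] 1050 0.00038 tool delta to ball [-18.27  -0.     4.65]
t 18.82 tcp [554.04  72.88 175.24] F [-3.58  0.55  9.69] w 17.98
```

```bash
python3 -m pendant '[16,0.3,0.5,0,0, 16,0.3,0.7,0,0, 16,0,0.7,0,0, 16,0,0.6,0,0, 16,0,0,0,0]'
python3 b.py '[.5495,.070,.193]'
```

```text
clock: 19.45
tcp_pos: [0.5544, 0.0713, 0.175]
orientation: [2.185, 0.086, -2.179]
contact_force: [-3.7, 1.4, 10.9]
grip_width: 0.0175
t 19.45 tcp [554.44  71.26 174.99] F [-3.74  1.41 10.94] w 17.49
[ 0.261  0.818 -0.056]
[0.5497 0.071  0.1933] 1037 0.00039 tool delta to ball [-18.32  -0.15   4.73]
t 19.5 tcp [554.41  71.25 174.97] F [-2.31  1.72 10.79] w 17.83
```

```bash
python3 -m pendant '[16,0,0.6,0.1,0, 16,0,0.6,0,0, 16,0,0.6,0,0, 16,0,0,0,0]'
python3 b.py '[.5495,.069,.193]'
```

```text
clock: 20.0
tcp_pos: [0.5546, 0.0695, 0.175]
orientation: [2.185, 0.086, -2.179]
contact_force: [-3.1, 2.0, 10.9]
grip_width: 0.0179
t 20.0 tcp [554.58  69.47 174.99] F [-3.14  2.04 10.87] w 17.94
[ 0.307  0.713 -0.077]
[0.5498 0.0693 0.1933] 1031 0.00038 tool delta to ball [-18.31  -0.18   4.71]
t 20.05 tcp [554.58  69.47 175.  ] F [-2.87  1.39 10.97] w 17.69
```

```bash
python3 -m pendant '[16,0,0.5,0,0, 16,0,0.5,0,0, 16,0,0.5,0,0, 16,0,0,0,0]'
python3 b.py '[.5498,.068,.193]'
```

```text
clock: 20.55
tcp_pos: [0.5547, 0.068, 0.175]
orientation: [2.185, 0.086, -2.179]
contact_force: [-2.5, 2.4, 10.6]
grip_width: 0.0182
t 20.55 tcp [554.72  68.   175.01] F [-2.55  2.41 10.57] w 18.18
[ 0.291  0.753 -0.061]
[0.55   0.0678 0.1933] 1036 0.00037 tool delta to ball [-18.32  -0.15   4.66]
t 20.6 tcp [554.7   67.96 174.98] F [-3.76  1.9   9.73] w 18.17
```

```bash
python3 -m pendant '[16,0,0.5,0,0, 16,0,0.5,0,0, 16,0,0.5,0,0, 16,0,0,0,0]'
python3 b.py '[.5498,.0665,.193]'
```

```text
clock: 21.1
tcp_pos: [0.5548, 0.0666, 0.1749]
orientation: [2.185, 0.086, -2.179]
contact_force: [-2.0, 1.1, 9.3]
grip_width: 0.0175
t 21.1 tcp [554.8   66.62 174.95] F [-2.04  1.12  9.34] w 17.55
[ 0.324  0.674 -0.085]
[0.5501 0.0665 0.1933] 1038 0.00038 tool delta to ball [-18.37  -0.29   4.68]
t 21.15 tcp [554.79  66.61 174.94] F [-3.42  2.35  9.59] w 17.64
```

```bash
python3 -m pendant '[16,0,0.5,0,0, 16,0,0.5,0,0, 16,0,0.5,0,0, 16,0,0,0,0]'
python3 b.py '[.5498,.065,.193]'
```

```text
clock: 21.65
tcp_pos: [0.5549, 0.0656, 0.1749]
orientation: [2.185, 0.087, -2.179]
contact_force: [-2.8, 3.6, 9.2]
grip_width: 0.0176
t 21.65 tcp [554.86  65.57 174.87] F [-2.81  3.57  9.22] w 17.55
[ 0.61   0.657 -0.111]
[0.5501 0.0656 0.1931] 1044 0.00038 tool delta to ball [-18.27  -0.38   4.69]
t 21.7 tcp [554.83  65.58 174.86] F [-2.85  2.64  9.79] w 17.56
```

```bash
python3 -m pendant '[16,0.3,0,0,0, 16,0.2,0.3,0,0, 16,0,0.3,0,0, 16,0,0,0,0]'
python3 b.py '[.5498,.065,.193]'
```

```text
clock: 22.2
tcp_pos: [0.5549, 0.065, 0.1746]
orientation: [2.185, 0.087, -2.179]
contact_force: [-2.7, 2.3, 11.5]
grip_width: 0.0175
t 22.2 tcp [554.92  65.02 174.57] F [-2.71  2.26 11.49] w 17.52
[0.602 0.798 0.008]
[0.5502 0.0649 0.1928] 1043 0.00038 tool delta to ball [-18.28  -0.29   4.7 ]
t 22.25 tcp [554.91  65.03 174.56] F [-3.85  2.55 11.38] w 17.83
```

```bash
python3 -m pendant '[16,0.2,0.4,0,0, 16,0,0.4,0,0, 16,0,0.4,0,0, 16,0,0,0,0]'
python3 b.py '[.5498,.064,.193]'
```

```text
clock: 22.75
tcp_pos: [0.555, 0.0638, 0.1744]
orientation: [2.185, 0.087, -2.179]
contact_force: [-3.3, 2.0, 11.3]
grip_width: 0.0175
t 22.75 tcp [555.    63.83 174.37] F [-3.34  2.01 11.29] w 17.48
[0.599 0.8   0.002]
[0.5502 0.0638 0.1927] 1046 0.00037 tool delta to ball [-18.33  -0.37   4.7 ]
t 22.8 tcp [555.01  63.84 174.38] F [-3.68  2.61 10.69] w 17.68
```

```bash
python3 -m pendant '[16,0.1,0.5,0,0, 16,0,0.5,0,0, 16,0,0.5,0,0, 16,0,0.5,0,0, 16,0,0,0,0]'
python3 b.py '[.5498,.062,.193]'
```

```text
clock: 23.42
tcp_pos: [0.5551, 0.0619, 0.1742]
orientation: [2.185, 0.087, -2.179]
contact_force: [-3.3, 3.4, 11.2]
grip_width: 0.0178
t 23.43 tcp [555.14  61.95 174.25] F [-3.25  3.42 11.2 ] w 17.78
[ 0.654  0.815 -0.063]
[0.5504 0.0619 0.1926] 1043 0.00037 tool delta to ball [-18.35  -0.32   4.67]
t 23.48 tcp [555.13  61.94 174.25] F [-3.66  2.28 11.9 ] w 17.86
```

```bash
python3 -m pendant '[16,0,0.6,0,0, 16,0,0.7,0,0, 16,0,0.7,0,0, 16,0,0.7,0,0, 16,0,0,0,0]'
python3 b.py '[.5498,.059,.193]'
```

```text
clock: 24.1
tcp_pos: [0.5553, 0.0594, 0.1742]
orientation: [2.185, 0.088, -2.179]
contact_force: [-2.5, 3.3, 10.9]
grip_width: 0.0177
t 24.1 tcp [555.33  59.39 174.2 ] F [-2.52  3.26 10.91] w 17.69
[ 0.723  0.764 -0.066]
[0.5506 0.0593 0.1925] 1043 0.00039 tool delta to ball [-18.27  -0.34   4.68]
t 24.15 tcp [555.35  59.35 174.21] F [-2.71  3.02 10.39] w 17.84
```

```bash
python3 -m pendant '[16,0,0.7,0,0, 16,0,0.8,0,0, 16,0,0.8,0,0, 16,0,0.8,0,0, 16,0,0.8,0,0, 16,0,0.8,0,0, 16,0,0.6,0,0, 16,0,0,0,0]'
python3 b.py '[.551,.054,.193]'
```

```text
clock: 25.15
tcp_pos: [0.5558, 0.0542, 0.1742]
orientation: [2.185, 0.088, -2.179]
contact_force: [-2.9, 3.4, 10.3]
grip_width: 0.0178
t 25.15 tcp [555.79  54.21 174.17] F [-2.87  3.43 10.3 ] w 17.75
[ 0.771  0.727 -0.055]
[0.5511 0.0542 0.1924] 1045 0.00038 tool delta to ball [-18.25  -0.4    4.66]
t 25.2 tcp [555.78  54.26 174.18] F [-2.65  3.46 10.36] w 17.74
```

```bash
python3 -m pendant '[16,0,0.7,0,0, 16,0,0.7,0,0, 16,0,0.7,0,0, 16,0,0.7,0,0, 16,0,0.6,0,0, 16,0,0,0,0]'
python3 b.py '[.551,.051,.193]'
```

```text
clock: 25.95
tcp_pos: [0.5561, 0.0509, 0.1742]
orientation: [2.185, 0.088, -2.179]
contact_force: [-3.4, 3.2, 9.6]
grip_width: 0.0182
t 25.95 tcp [556.06  50.87 174.17] F [-3.36  3.22  9.62] w 18.18
[ 0.837  0.745 -0.084]
[0.5514 0.0509 0.1924] 1046 0.00039 tool delta to ball [-18.27  -0.4    4.63]
t 26.0 tcp [556.08  50.88 174.17] F [-2.87  4.04  9.64] w 17.74
```

```bash
python3 -m pendant '[16,-0.4,0,0,0, 16,-0.4,0.4,0,0, 16,0,0.6,0,0, 16,0,0.6,0,0, 16,0,0.6,0,0, 16,0,0.6,0,0, 16,0,0,0,0]'
python3 b.py '[.551,.048,.193]'
```

```text
clock: 26.88
tcp_pos: [0.5561, 0.0487, 0.1744]
orientation: [2.185, 0.09, -2.18]
contact_force: [-1.1, 6.6, 5.8]
grip_width: 0.0176
t 26.88 tcp [556.08  48.72 174.41] F [-1.12  6.62  5.79] w 17.6
[ 1.168  0.412 -0.051]
[0.5514 0.0489 0.1926] 1021 0.00039 tool delta to ball [-18.16  -0.58   4.64]
t 26.93 tcp [556.07  48.74 174.4 ] F [-1.12  5.86  5.71] w 17.67
```

```bash
python3 -m pendant '[16,0.4,-0.3,0,0, 16,0.4,-0.3,0,0, 16,0,0,0,0]'
python3 b.py '[.551,.048,.193]'
```

```text
clock: 27.3
tcp_pos: [0.5561, 0.0488, 0.1741]
orientation: [2.185, 0.088, -2.179]
contact_force: [-3.2, 3.8, 10.2]
grip_width: 0.0177
t 27.3 tcp [556.1   48.79 174.12] F [-3.19  3.85 10.16] w 17.68
[ 0.869  0.737 -0.066]
[0.5513 0.0488 0.1924] 1043 0.00039 tool delta to ball [-18.31  -0.44   4.7 ]
t 27.35 tcp [556.13  48.83 174.16] F [-4.49  3.88 10.24] w 17.55
```

```bash
python3 -m pendant '[16,0.1,0.3,0,0, 16,0,0.3,0,0, 16,0,0,0,0]'
python3 b.py '[.551,.048,.193]'
```

```text
clock: 27.72
tcp_pos: [0.5562, 0.0481, 0.1741]
orientation: [2.185, 0.088, -2.179]
contact_force: [-3.8, 3.8, 10.7]
grip_width: 0.0177
t 27.73 tcp [556.17  48.05 174.12] F [-3.84  3.81 10.74] w 17.75
[ 0.78   0.805 -0.058]
[0.5514 0.0481 0.1923] 1046 0.00039 tool delta to ball [-18.24  -0.4    4.69]
t 27.77 tcp [556.2   48.06 174.11] F [-3.57  3.35 11.33] w 17.67
```

```bash
python3 -m pendant '[16,0,0.6,0,0, 16,0,0.6,0,0, 16,0,0.6,0,0, 16,0,0.6,0,0, 16,0,0.6,0,0, 16,0,0,0,0]'
python3 b.py '[.551,.045,.193]'
```

```text
clock: 28.52
tcp_pos: [0.5565, 0.045, 0.1741]
orientation: [2.185, 0.088, -2.179]
contact_force: [-3.0, 4.0, 10.5]
grip_width: 0.0178
t 28.52 tcp [556.46  45.01 174.12] F [-3.03  4.   10.49] w 17.81
[ 0.755  0.801 -0.05 ]
[0.5517 0.045  0.1923] 1051 0.00037 tool delta to ball [-18.24  -0.42   4.72]
t 28.57 tcp [556.45  44.98 174.09] F [-3.09  3.31 11.28] w 18.1
```

```bash
python3 -m pendant '[16,0,0.5,0,0, 16,0,0.5,0,0, 16,0,0.5,0,0, 16,0,0.5,0,0, 16,0,0,0,0]'
python3 b.py '[.551,.043,.193]'
```

```text
clock: 29.2
tcp_pos: [0.5566, 0.0431, 0.1741]
orientation: [2.185, 0.088, -2.179]
contact_force: [-4.0, 4.6, 10.8]
grip_width: 0.0179
t 29.2 tcp [556.63  43.05 174.09] F [-4.03  4.56 10.84] w 17.93
[ 0.786  0.802 -0.062]
[0.5519 0.0431 0.1924] 1047 0.00038 tool delta to ball [-18.28  -0.44   4.66]
t 29.25 tcp [556.62  43.04 174.1 ] F [-3.31  4.26 10.19] w 18.12
```

```bash
python3 -m pendant '[16,0,0.4,0,0, 16,0,0.4,0,0, 16,0,0.2,0,0, 16,0,0,0,0]'
python3 -c "from h import *;st();print(r.get_obs()['moment'])"
```

```text
clock: 29.75
tcp_pos: [0.5567, 0.0421, 0.1741]
orientation: [2.185, 0.088, -2.179]
contact_force: [-2.9, 4.1, 10.5]
grip_width: 0.0177
t 29.75 tcp [556.72  42.09 174.11] F [-2.89  4.09 10.49] w 17.74
[ 0.83669705  0.79112093 -0.06104228]
```

```bash
python3 -m pendant '[16,0,0.4,0,0, 16,0,0.4,0,0, 16,0,0,0,0]'
python3 -c "from h import *;st();print(r.get_obs()['moment'])"
```

```text
clock: 30.12
tcp_pos: [0.5568, 0.0413, 0.1741]
orientation: [2.185, 0.088, -2.179]
contact_force: [-3.6, 3.6, 10.2]
grip_width: 0.0175
t 30.12 tcp [556.78  41.31 174.1 ] F [-3.64  3.55 10.24] w 17.48
[0.83624847 0.78183479 0.00848614]
```

```bash
python3 -m pendant '[16,0,0.4,0,0, 16,0,0.4,0,0, 16,0,0,0,0]'
python3 -c "from h import *;st();print(r.get_obs()['moment'])"
```

```text
clock: 30.5
tcp_pos: [0.5569, 0.0405, 0.1741]
orientation: [2.185, 0.088, -2.179]
contact_force: [-3.2, 3.7, 9.6]
grip_width: 0.018
t 30.5 tcp [556.86  40.48 174.1 ] F [-3.16  3.75  9.6 ] w 17.99
[ 0.83594238  0.7728883  -0.03017243]
```

```bash
python3 -m pendant '[16,0,0.4,0,0, 16,0,0.4,0,0, 16,0,0,0,0]'
python3 -c "from h import *;st();print(r.get_obs()['moment'])"
```

```text
clock: 30.88
tcp_pos: [0.5569, 0.0399, 0.1741]
orientation: [2.185, 0.088, -2.179]
contact_force: [-2.1, 5.2, 10.3]
grip_width: 0.018
t 30.88 tcp [556.88  39.94 174.09] F [-2.07  5.18 10.27] w 18.0
[ 0.91360623  0.80041828 -0.07356236]
```

```bash
python3 -m pendant '[16,0,0.3,0,0, 16,0,0,0,0]'
python3 b.py '[.552,.040,.1925]'
```

```text
clock: 31.12
tcp_pos: [0.5569, 0.0399, 0.1741]
orientation: [2.185, 0.089, -2.179]
contact_force: [-3.1, 4.9, 9.7]
grip_width: 0.0178
t 31.12 tcp [556.93  39.88 174.12] F [-3.06  4.89  9.66] w 17.78
[ 1.031  0.727 -0.046]
[0.5522 0.04   0.1924] 1040 0.00041 tool delta to ball [-18.28  -0.49   4.66]
t 31.18 tcp [556.87  39.92 174.1 ] F [-2.72  5.2  10.2 ] w 18.11
```

```bash
python3 -m pendant '[16,0,-0.6,0,0, 16,0,-0.6,0,0, 16,0,-0.6,0,0, 16,0,-0.4,0,0, 16,0,0,0,0]'
python3 b.py '[.552,.040,.1925]'
```

```text
clock: 31.8
tcp_pos: [0.5569, 0.0401, 0.1741]
orientation: [2.185, 0.085, -2.179]
contact_force: [-2.4, 1.0, 10.7]
grip_width: 0.0183
t 31.8 tcp [556.85  40.11 174.05] F [-2.4   0.98 10.74] w 18.29
[ 0.109  0.739 -0.002]
[0.5522 0.0399 0.1924] 1037 0.00037 tool delta to ball [-18.32  -0.16   4.66]
t 31.85 tcp [556.87  40.14 174.05] F [-3.02  1.26 10.23] w 17.55
```

```bash
python3 -m pendant '[16,0,-0.7,0,0, 16,0,-0.7,0,0, 16,0,-0.6,0,0, 16,0,0,0,0]'
python3 b.py '[.552,.040,.1925]'
```

```text
clock: 32.35
tcp_pos: [0.5568, 0.0404, 0.174]
orientation: [2.184, 0.081, -2.179]
contact_force: [-2.9, -3.3, 10.5]
grip_width: 0.0178
t 32.35 tcp [556.81  40.37 173.95] F [-2.9  -3.29 10.47] w 17.84
[-0.607  0.595 -0.056]
[0.5521 0.0399 0.1923] 1047 0.00037 tool delta to ball [-18.37   0.1    4.65]
t 32.4 tcp [556.81  40.41 173.95] F [-2.47 -3.61 11.16] w 17.64
```

```bash
python3 -m pendant '[16,0,-0.5,0,0, 16,0,-0.5,0,0, 16,0,0,0,0]'
python3 b.py '[.552,.040,.1925]'
```

```text
clock: 32.78
tcp_pos: [0.5568, 0.0407, 0.1739]
orientation: [2.184, 0.08, -2.179]
contact_force: [-1.9, -4.3, 10.5]
grip_width: 0.0174
t 32.77 tcp [556.77  40.7  173.93] F [-1.86 -4.26 10.48] w 17.39
[-0.935  0.534  0.018]
[0.5521 0.0402 0.1923] 1041 0.00037 tool delta to ball [-18.38   0.16   4.66]
t 32.83 tcp [556.8   40.68 173.95] F [-2.15 -4.2  10.58] w 17.72
```

```bash
python3 -m pendant '[16,0,-0.4,0,0, 16,0,-0.4,0,0, 16,0,0,0,0]'
python3 b.py '[.552,.041,.1925]'
```

```text
clock: 33.2
tcp_pos: [0.5567, 0.0414, 0.1739]
orientation: [2.184, 0.08, -2.179]
contact_force: [-2.3, -4.7, 10.9]
grip_width: 0.0178
t 33.2 tcp [556.7   41.44 173.92] F [-2.35 -4.7  10.9 ] w 17.79
[-0.966  0.6   -0.01 ]
[0.552  0.0409 0.1923] 1037 0.00036 tool delta to ball [-18.39   0.22   4.65]
t 33.25 tcp [556.69  41.44 173.93] F [-2.64 -4.03 10.8 ] w 17.8
```

```bash
python3 -m pendant '[16,-0.6,0.7,0,0, 16,-0.5,0.7,0,0, 16,-0.5,0.6,0.3,0, 16,0,0,0,0]' 20
python3 b.py '[.552,.041,.1925]'
```

```text
clock: 33.75
tcp_pos: [0.5556, 0.0411, 0.1743]
orientation: [2.182, 0.084, -2.181]
contact_force: [-0.6, -2.5, 4.3]
grip_width: 0.0177
t 33.75 tcp [555.6   41.11 174.26] F [-0.64 -2.46  4.28] w 17.74
[-0.397  0.19  -0.032]
[0.551  0.0409 0.1924] 1032 0.00038 tool delta to ball [-18.12  -0.1    4.6 ]
t 33.8 tcp [555.61  41.11 174.26] F [-0.81 -1.75  4.19] w 17.81
```

```bash
python3 -m pendant '[16,-0.6,0.6,0,0, 16,0,0,2.0,0, 16,0.2,0,2.1,0, 16,0,0,0,0]'
python3 b.py '[.548,.041,.1925]'
```

```text
clock: 34.3
tcp_pos: [0.551, 0.0405, 0.1741]
orientation: [2.181, 0.085, -2.182]
contact_force: [1.2, -0.6, -2.8]
grip_width: 0.0181
t 34.3 tcp [550.97  40.54 174.13] F [ 1.22 -0.57 -2.84] w 18.09
[-0.126 -0.217 -0.076]
[0.5464 0.0405 0.1921] 1044 0.00039 tool delta to ball [-17.96  -0.32   4.52]
t 34.35 tcp [550.98  40.6  174.14] F [ 0.02 -0.64 -3.01] w 17.57
```

```bash
python3 -m pendant '[16,1.1,0,4.0,0, 16,1.2,0,3.9,0, 16,1.6,0,3.8,0, 16,0,0,0,0]'
python3 b.py '[.535,.0395,.1885]'
```

```text
clock: 34.85
tcp_pos: [0.5393, 0.0397, 0.171]
orientation: [2.182, 0.085, -2.182]
contact_force: [0.1, -1.7, 4.0]
grip_width: 0.0179
t 34.85 tcp [539.33  39.75 171.  ] F [ 0.07 -1.71  3.97] w 17.85
[-0.183 -0.062 -0.044]
[0.5378 0.0396 0.1896] 1111 0.00043 tool delta to ball [-1.864e+01 -1.000e-02  1.580e+00]
t 34.9 tcp [539.36  39.73 170.99] F [-1.   -0.96  5.98] w 18.35
```

```bash
python3 -m pendant '[16,0.8,0,3.9,0, 16,1.9,0,3.7,0, 16,2.2,0,3.5,0, 16,0,0,0,0]'
python3 b.py '[.527,.0387,.184]'
```

```text
clock: 35.4
tcp_pos: [0.5277, 0.0387, 0.1653]
orientation: [2.18, 0.085, -2.183]
contact_force: [-0.4, -1.2, 2.0]
grip_width: 0.0177
t 35.4 tcp [527.69  38.68 165.26] F [-0.41 -1.2   2.02] w 17.72
[-0.282 -0.032 -0.004]
[0.5293 0.039  0.1856] 1185 0.00045 tool delta to ball [-20.31  -0.16  -1.63]
t 35.45 tcp [527.7   38.69 165.24] F [-0.33 -2.06  3.29] w 17.91
```

```bash
python3 -m pendant '[16,2.3,0,3.4,0, 16,2.7,0,3.1,0, 16,2.9,0,3.0,0, 16,3.1,0,2.6,0, 16,0,0,0,0]'
python3 b.py '[.518,.038,.175]'
```

```text
clock: 36.08
tcp_pos: [0.5158, 0.0377, 0.1541]
orientation: [2.18, 0.085, -2.183]
contact_force: [0.1, -2.1, 1.0]
grip_width: 0.0177
t 36.08 tcp [515.82  37.7  154.13] F [ 0.09 -2.06  1.04] w 17.72
[-0.352 -0.156 -0.057]
[0.5195 0.038  0.1775] 1260 0.00047 tool delta to ball [-23.35  -0.03  -3.68]
t 36.12 tcp [515.87  37.73 154.19] F [ 1.33 -1.66  1.34] w 17.72
```

```bash
python3 -m pendant '[16,3.1,0.5,2.4,0, 16,3.1,0,2.1,0, 16,3.1,0,1.8,0, 16,2.8,0,1.4,0, 16,0,0,0,0]'
python3 b.py '[.511,.037,.166]'
```

```text
clock: 36.75
tcp_pos: [0.5087, 0.037, 0.1422]
orientation: [2.181, 0.085, -2.182]
contact_force: [1.6, 0.3, -0.1]
grip_width: 0.0178
t 36.75 tcp [508.67  36.97 142.24] F [ 1.55  0.33 -0.15] w 17.83
[-0.02  -0.378  0.043]
[0.5131 0.0375 0.1685] 1295 0.00043 tool delta to ball [-26.3   -0.14  -4.48]
t 36.8 tcp [508.74  36.94 142.34] F [1.83 0.4  0.02] w 17.59
```

```bash
python3 -m pendant '[22,0,0,0,0, 28,0,0,0,0, 28,0,0,0,0, 28,-16,0,0,0, 28,-20,0,0,0, 28,-18,0,0,0, 0,0,0,0,0, 0,0,0,-2,0, 0,0,0,0,0, 0,0,0,0,0]' 20
python3 b.py '[.5131,.0375,.1685]'
```

```text
clock: 38.05
tcp_pos: [0.5106, 0.0369, 0.196]
orientation: [2.181, 0.085, -2.183]
contact_force: [1.3, -0.2, -0.2]
grip_width: -0.0001
t 38.05 tcp [510.56  36.94 196.04] F [ 1.28 -0.17 -0.22] w -0.11
[-0.006  0.025 -0.014]
[0.5135 0.0372 0.1686] 611 0.00049 tool delta to ball [27.47 -0.05 -3.02]
t 38.1 tcp [510.59  36.98 196.12] F [-0.24 -1.18 -0.82] w 0.06
```

```bash
python3 -m pendant '[0,8,0,0,0, 0,7,0,0,0, 0,4,0,0,0, 0,3.5,0,0,0, 0,3.5,0,0.5,0, 0,3.5,0,0.5,0, 0,3.5,0,0,0, 0,2,0,0,0, 0,0,0,0,0]' 20
python3 b.py '[.508,.0375,.151]'
```

```text
clock: 39.22
tcp_pos: [0.5099, 0.0369, 0.1615]
orientation: [2.182, 0.085, -2.182]
contact_force: [0.8, 0.3, -0.6]
grip_width: -0.0002
t 39.23 tcp [509.92  36.9  161.46] F [ 0.81  0.34 -0.59] w -0.18
[-0.015 -0.008 -0.073]
[0.5092 0.0367 0.1486] 185 0.00083 tool delta to ball [12.91  0.17  0.74]
t 39.27 tcp [509.99  36.91 161.56] F [-0.17  0.47 -0.24] w 0.02
```

```bash
python3 -m pendant '[0,1,0,0,0, 0,1,0,0,0, 0,0.7,0,0,0, 0,0,0,0,0]' 20
python3 b.py '[.508,.0375,.149]'
```

```text
clock: 39.78
tcp_pos: [0.5099, 0.0369, 0.1589]
orientation: [2.182, 0.085, -2.182]
contact_force: [-0.0, 0.0, 0.3]
grip_width: 0.0001
t 39.77 tcp [509.88  36.9  158.87] F [-0.01  0.02  0.31] w 0.12
[0.041 0.037 0.047]
[0.5084 0.037  0.1476] 167 0.00084 tool delta to ball [11.28 -0.19  1.48]
t 39.83 tcp [509.93  36.87 158.89] F [0.45 0.83 0.04] w 0.21
```

```bash
python3 -m pendant '[0,0.6,0,0,0, 0,0.5,0,0,0, 0,0,0,0,0]' 20
python3 -c "from h import *;st()"
```

```text
clock: 40.2
tcp_pos: [0.5099, 0.0369, 0.1578]
orientation: [2.182, 0.085, -2.182]
contact_force: [-0.5, -0.6, 0.3]
grip_width: 0.0001
t 40.2 tcp [509.88  36.87 157.75] F [-0.49 -0.56  0.32] w 0.11
```

```bash
python3 -m pendant '[0,-10,0,0,0, 0,-30,0,0,0, 0,-40,0,0,0, 0,-40,0,0,0, 0,0,0,0,0]' 20
python3 b.py '[.508,.037,.148]'
python3 - <<'E'
from h import *
im,d=viewer.grab_frame("wrist");k=viewer.calibration("wrist");W=wcloud(k,d)
for x,y in((.50,.1),(.50,.15),(.50,.2),(.505,.06)):
    m=(np.hypot(W[...,0]-x,W[...,1]-y)<.008)&(d>0);print("lid z near front",x,y,np.median(W[m][:,2]).round(4))
m=(np.hypot(W[...,0]-.51,W[...,1]+.0)<.008)&(d>0);print("batten z",np.median(W[m][:,2]).round(4))
cv2.imwrite("pics/w9.png",cv2.resize(im[60:260,140:400,::-1],None,fx=3,fy=3,interpolation=cv2.INTER_CUBIC))
E
```

```text
clock: 40.83
tcp_pos: [0.512, 0.0375, 0.2818]
orientation: [2.19, 0.085, -2.174]
contact_force: [-0.5, -0.4, 0.4]
grip_width: 0.0002
t 40.83 tcp [511.99  37.49 281.8 ] F [-0.53 -0.35  0.36] w 0.16
[0.018 0.002 0.042]
[0.5074 0.0366 0.1471] 290 0.00052 tool delta to ball [134.65   0.5    5.69]
t 40.88 tcp [510.81  37.11 279.73] F [ 0.17 -0.03 -0.72] w -0.31
lid z near front 0.5 0.1 0.1297
lid z near front 0.5 0.15 0.1296
lid z near front 0.5 0.2 0.1296
lid z near front 0.505 0.06 0.334
batten z 0.351
```

View pics/w9.png

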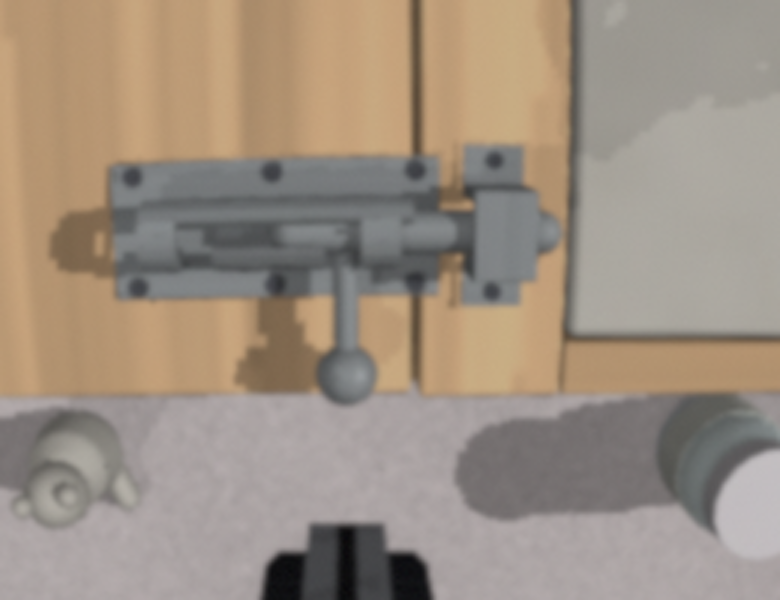

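The picture shows the nose through the keeper at (545,230). The handle lies flat in the lock notch with the ball at (345,375). The figurine and jar stand where they were.

```bash
python3 -c "from bench import r; print(r.hand_in(), r.get_obs()['clock'])"
```

```text
the job is handed in; nothing more can be done
the job is handed in; nothing more can be done
```

The hatch is bolted: the handle was lifted upright, the bolt slid home under the keeper and the handle turned down flat in the lock notch. I handed the job in at about 41 s of the 61 s; no verdict was reported.

**What I did**
- My first grip on the ball was too near the fingertips, and it slipped out at about 1.07 rad on the way up. I noticed when the ball was missing from the wrist picture, gripped again deeper and carried on.
- I pressed the lid down about 3 mm through the handle with about 10–11 N and slid the bolt across in small steps.
- At one point I eased the press and the sideways force rose to about 6.6 N. I backed off, pressed again, and it ran on at 3–4 N.
- The bolt came up against its stop at about 47 mm, at about 5 N. I drew it back about 1 mm, turned the handle down, and pushed the last part from above with closed fingers.

**Last checks**
- **Bolt:** about 46 mm across by my measurement, and the picture shows the nose through the keeper.
- **Handle:** the ball's centre is at z = 0.147, which makes the handle about 0.02 rad from flat.
- **Lid:** about 0.005 rad, worked out from how far the ball dropped while I pressed. The measured height near its front edge was about 0.130 m, so it is held down. The lid point nearest the bolt and the one on the batten gave no usable depth, because the gripper hid them.
- **Surroundings:** the gripper is about 120 mm above the bolt and the force readings are near zero. The figurine and jar look unmoved in the last picture; I did not look again at the other bystanders.

The load on the barrel and keeper was not measured directly. From the wrist force and the fourfold rule, the barrel was near its 30 N limit for a moment, when the sideways force peaked at 6.6 N: about 26 N from that, plus nearly 6 N of downward press.

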